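# Stand the model race car back on its wheels and park it against the foam stop

## Task

The yellow model race car lies on its side: push it over with the fingertips so that it drops back onto its four wheels, without rolling it onto its roof, then push it forwards from behind until its nose rests squarely against the pink foam stop. Only push it, never pick it up or lift it, and leave the bin, the bottle and the tape roll where they are.

Things in the scene. Friction and masses are not known exactly. Their poses are not given: they have to be found in the camera images.
- car_mid (a point): Middle of the yellow race car (170 long, 110 wide over the tyres, 62 mm tall, about 0.45 kg; its wheels do not turn, it slides), at axle height: 25 mm up when it stands. x to the nose, y to its left, z to its roof. At the start it lies on its left wheels' outer faces, this point 55 mm up, roof side roughly towards the robot. Black tyres 50 mm diameter, 22 wide, axles 52 mm before and behind this point.
- car_roof (a point): Centre of the flat yellow cabin roof, 60 mm long and 84 mm wide, 37 mm from the car's middle along its z and 4 mm towards the tail; axes as car_mid. Clear to push on between the tyres. Pushed there, 80 to 92 mm above the bench, towards its wheels, the car tips about the edges of its lower tyres and drops by itself after about 25 degrees.
- car_nose (a point): Front of the car's flat black nose bumper, 85 mm ahead of the car's middle, at axle height; axes as car_mid. Bumpers are 80 mm wide, 18 mm high, from 12 to 30 mm above the bench when the car stands.
- car_tail (a point): Rear of the car's flat black rear bumper (same size as the nose bumper), 85 mm behind the car's middle, at axle height; axes as car_mid. A red wing 96 mm wide stands above it, 58 to 62 mm above the bench, ending 81 mm behind the middle.
- stop_face (a point): The pink foam stop, fixed to the bench: 240 mm wide, 60 mm high, foam 45 mm thick with an aluminium angle behind, 89 mm deep in all. The point is the centre of its front face, 30 mm above the surface. Axes: y goes into the stop, away from the car (the front face looks along -y), x along the face, z up.
- bin: Yellow open parts bin, 85 x 110 x 42 mm high; bystander. Origin: centre of its underside.
- bottle: White glue bottle with a blue label and a red cap, 52 mm diameter, 130 mm high; bystander. Origin: centre of its underside.
- tape: Blue roll of tape lying flat, 84 mm outer diameter, 24 mm high; bystander. Origin: centre of its underside.
Mind the look-alikes: they are no part of the job. What is shaped like the part that bears car_mid but blue or purple is not meant.

How it is judged:
By the outcome, as a careful person would: the job done as asked, in the order asked, and still so for the second after the job is handed in, with the robot touching nothing.
It also fails if it takes over 51 s, if anything falls off the work surface, if the arm or the gripper's body presses on something with over 40 N, if the wrist force passes 120 N, or if a joint passes its speed limit or range.

## Robot

A 6-joint arm with a two-finger parallel gripper is mounted at the origin on the work surface. World frame = base frame: x ahead of the robot, y to its left, z up, the work surface at z = 0. Lengths are in m, angles in rad, forces in N, time in s.
With the tool pointing down it reaches from about 0.3 to 1 m from the base axis. Payload 5.1 kg.
Tool frame: the origin (TCP) lies midway between the tips of the shut fingers; the grasp point (between the pads) lies bot.hold_point_z behind it (bot.hold_point_z is the distance from the TCP to the grasp point, in m); z points along the fingers, y is the line along which they close (so a half turn about z gives the same grasp; the last joint's range is limited). The gripper opens to 95 mm and grips with 3 to 60 N. Pads are 20 mm wide; open, the fingers measure 119 mm over their backs; the gripper's body (75 mm by 180 mm) begins 59 mm behind the grasp point.
Start: joints at [1.169, 0.124, 1.65, -0, 1.367, -0.083], TCP at [0.204, 0.617, 0.215] pointing down, gripper open.
Joint ranges: [-2.61, 2.61], [-1.02, 2.33], [0.03, 2.71], [-1.35, 4.49], [0.32, 2.68], [-2.91, 2.91]. Speed limits (rad/s): [2.57, 2.57, 3.14, 3.14, 3.14, 3.14].

## Interface

Orientations are given as a rotation vector (axis times angle).
In Python, from station import bot gives the robot as it stands.
- The arm moves only by the shell command python3 -m creep 'ROWS' [FORCE]. ROWS is JSON, a list of rows, each a list of 5 numbers: the shift along the tool's x, y, z scaled (see below), then the turn about the tool's z scaled (see below), then the closure, from 0 (fully open) to 1 (shut). In form: [[x, y, z, twist, hand], ...]. A call has 1 to 20 rows; each row shifts and turns the commanded pose from where the row before left it, along the tool's axes as they then stand; what a row does not reach is not made up. The controller multiplies each number of a shift by 25 mm and each number of a turn by 5 degrees. A row lasts 1/8 s, in which the tool goes at most 62.5 mm and 10.7 degrees, less where a joint would pass 70% of its speed; a pose out of reach is approached as far as the arm can. A call with a number of a shift or a turn outside -1 to 1 is refused whole. A call with a gripper value outside its range is refused whole. The fingers move at their own pace and stop on an object; FORCE is the grip in N (left out, the last holds). Time passes only in rows, so rows that do not move let the fingers close. It gives the time, the measured TCP pose, the force, the opening and the grip force at its end, in the units of the state.
- bot.get_obs(): the state, without advancing time (a new reading comes with each control period).
- bot.snapshot(name): name is "side" or "top"; returns a dict with "image" (480x640x3 uint8, red, green, blue), "camera_matrix" (3x3 intrinsics, pixels), "world_to_cam" (4x4, takes a point from world to camera coordinates). Camera axes: x right, y down, z forward; pixel columns grow to the right and rows downward; lengths in m; the calibration is good to about 2 mm. A picture is of the moment at which its call begins. There is no depth.
- bot.hand_in(): hands the job in; it is judged then, once.
Trained networks look in the newest picture that a camera, given by its name, has taken for a name from the list of things; names that differ only in an ending like _2 or _b are one class to them, and where a whole thing is asked for, a point or a joint stands for the part that bears it (a point fixed in the world has none). Each returns a list of dicts, best first, with "p" (0 to 1); they miss things now and then, are a little off and sometimes report something else, mostly with a low value. They report only what shows in the picture. A call takes as long as a camera call. They do not tell look-alikes from the thing itself.
- bot.search_frame(camera, target): "at" ([x, y, z] in m, in world coordinates, good to about 4 mm: the middle of the surface that is visible of it).
- bot.silhouettes(camera, target): "region" (480x640 bool, what is visible of it).
- bot.place_of(camera, target): "at" ([x, y, z] in m, in world coordinates, good to about 4 mm: a listed point, or the origin of a listed thing).
The state is a dict: "clock": time; "joint_positions": joint angles; "dq": joint speeds; "effort": joint torques, N m; "ee_pos": TCP position; "orientation": TCP orientation; "contact_force": force on the tool from outside, world axes, zero at the start; "wrist_torque": the same for the moment, N m; "finger_gap": opening from 0.0 (shut) to 1.0 (fully open); "gripper_force": force on a finger pad.
Only numpy, scipy, OpenCV 4.12 (cv2) and the standard library are available. Lean on these libraries where they do the work, as an engineer would, in place of code of your own. Each camera call takes 0.05 s, during which the arm holds its last target. There are 200 camera calls.

## Working session

There is one attempt and no reset: what is moved stays moved. The work goes in short steps, Python scripts to look and compute and a shell command to move; the robot and the scene stay as the last step left them, time stands still between calls to the robot, and variables do not carry over. Pictures are saved under pics/ and viewed, at most 10 in all, crops included, and the job is handed in when it is done.

```bash
mkdir -p pics
cat > h.py <<'E'
from station import bot
import numpy as np, cv2
from scipy.spatial.transform import Rotation as R
np.set_printoptions(precision=4,suppress=True)
def proj(s,P):
    P=np.atleast_2d(P);c=(s["world_to_cam"]@np.c_[P,np.ones(len(P))].T)[:3];u=s["camera_matrix"]@c
    return (u[:2]/u[2]).T
def ray(s,uv,z):
    T=np.linalg.inv(s["world_to_cam"]);d=T[:3,:3]@np.linalg.inv(s["camera_matrix"])@[uv[0],uv[1],1];o=T[:3,3]
    return o+d*(z-o[2])/d[2]
def save(s,n,crop=None,k=1):
    im=s["image"]
    if crop: a,b,c,d=crop; im=im[b:d,a:c]
    cv2.imwrite("pics/"+n,cv2.resize(im,None,fx=k,fy=k,interpolation=cv2.INTER_CUBIC)[:,:,::-1])
E
python3 - <<'E'
from h import *
o=bot.get_obs();print(o["ee_pos"],R.from_rotvec(o["orientation"]).as_matrix(),o["clock"],bot.hold_point_z)
a=bot.snapshot("top");b=bot.snapshot("side")
save(a,"top0.png");save(b,"side0.png")
for c in("top","side"):
  for n in("car_mid","car_roof","car_nose","car_tail","stop_face","bin","bottle","tape"):
    print(c,n,[(np.round(d["at"],3),round(d["p"],2),proj(a if c=="top" else b,d["at"])[0].round()) for d in bot.place_of(c,n)][:3])
E
```

```text
[0.2035 0.6167 0.2134] [[-0.9496  0.3134 -0.0008]
 [ 0.3134  0.9496 -0.0018]
 [ 0.0001 -0.002  -1.    ]] 0.0 0.0188
top car_mid [(array([ 0.306, -0.278,  0.056]), 0.93, array([429., 361.])), (array([0.34 , 0.238, 0.052]), 0.69, array([186., 339.])), (array([ 0.555, -0.296,  0.056]), 0.69, array([436., 245.]))]
top car_roof [(array([ 0.523, -0.29 ,  0.057]), 0.94, array([434., 259.])), (array([0.467, 0.095, 0.056]), 0.9, array([255., 281.])), (array([0.372, 0.227, 0.056]), 0.89, array([192., 324.]))]
top car_nose [(array([ 0.588, -0.216,  0.054]), 0.93, array([399., 229.])), (array([0.29 , 0.17 , 0.054]), 0.91, array([217., 364.])), (array([ 0.371, -0.323,  0.055]), 0.62, array([450., 330.]))]
top car_tail [(array([ 0.524, -0.38 ,  0.049]), 0.86, array([474., 260.])), (array([0.502, 0.014, 0.055]), 0.83, array([293., 265.])), (array([ 0.241, -0.222,  0.055]), 0.64, array([403., 392.]))]
top stop_face [(array([0.597, 0.257, 0.029]), 0.89, array([186., 222.]))]
top bin [(array([ 0.725, -0.056,  0.002]), 0.64, array([327., 173.]))]
top bottle [(array([0.749, 0.123, 0.002]), 0.56, array([
[... 527 characters left out ...]
88, array([463., 303.])), (array([ 0.586, -0.216,  0.058]), 0.77, array([336., 191.])), (array([ 0.371, -0.324,  0.057]), 0.7, array([429., 180.]))]
side car_tail [(array([ 0.242, -0.218,  0.054]), 0.84, array([484., 203.])), (array([0.384, 0.31 , 0.056]), 0.83, array([400., 354.])), (array([ 0.527, -0.378,  0.053]), 0.83, array([370., 169.]))]
side stop_face [(array([0.6  , 0.256, 0.034]), 0.84, array([269., 322.]))]
side bin [(array([ 0.728, -0.057, -0.003]), 0.76, array([260., 239.]))]
side bottle [(array([ 0.748,  0.118, -0.001]), 0.79, array([221., 282.])), (array([0.466, 0.096, 0.054]), 0.16, array([366., 268.]))]
side tape [(array([ 0.463, -0.102, -0.   ]), 0.66, array([380., 240.]))]
```

View pics/top0.png

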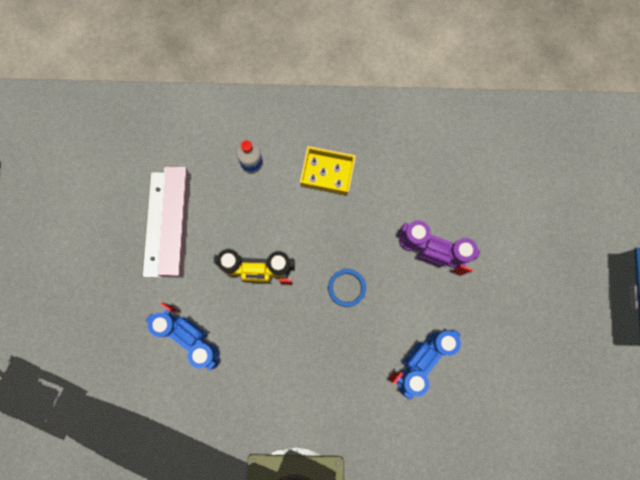

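View pics/side0.png

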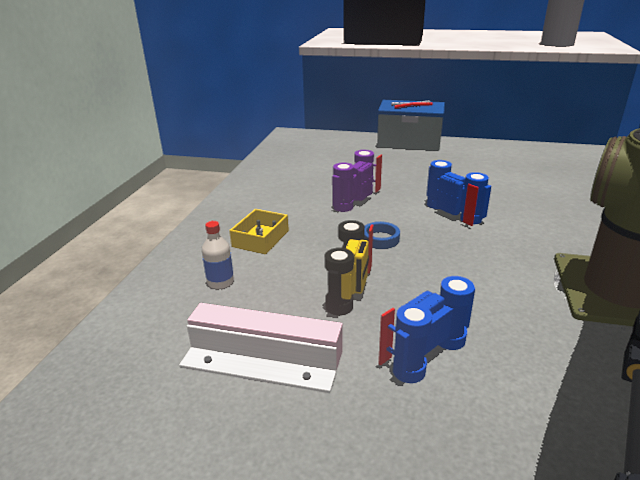

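Candidates: the yellow/black car at top (254,268) is the target. The blue ones at (183,340) and (430,362) and the purple one at (438,245) are look-alikes, and the yellow thing at (328,170) is the bin. Next I'll check the choice in a crop and measure the angles.

Run:
```python
from h import *
a=bot.snapshot("top");save(a,"crop0.png",(130,150,310,290),4)
im=a["image"].astype(int);h=cv2.cvtColor(a["image"],cv2.COLOR_RGB2HSV)
# white hubs near the car
m=((im.min(2)>190)).astype(np.uint8);m[:, :205]=0;m[:245]=0;m[285:]=0;m[:,300:]=0
n,_,st,ce=cv2.connectedComponentsWithStats(m)
W=[ray(a,c,.110) for c,s in zip(ce[1:],st[1:]) if s[4]>60];print("hubs",W)
if len(W)==2:
  f,t=sorted(W,key=lambda p:-p[1]);d=f-t;print("heading deg",np.degrees(np.arctan2(d[1],d[0])),np.linalg.norm(d),(f+t)/2)
p=((im[:,:,0]>170)&(im[:,:,0]-im[:,:,1]>15)&(im[:,:,0]-im[:,:,1]<70)).astype(np.uint8);p[:150]=0;p[290:]=0;p[:,:140]=0;p[:,200:]=0
c=max(cv2.findContours(p,0,2)[0],key=cv2.contourArea)
r=cv2.minAreaRect(c);bx=cv2.boxPoints(r);print([ray(a,q,.06) for q in bx])
```

```text
hubs [array([0.5037, 0.1495, 0.11  ]), array([0.5015, 0.0456, 0.11  ])]
heading deg 88.80344286310014 0.1039060974829325 [0.5026 0.0975 0.11  ]
[array([0.4765, 0.3056, 0.06  ]), array([0.7186, 0.3037, 0.06  ]), array([0.7164, 0.2581, 0.06  ]), array([0.4744, 0.2613, 0.06  ])]
```

View pics/crop0.png

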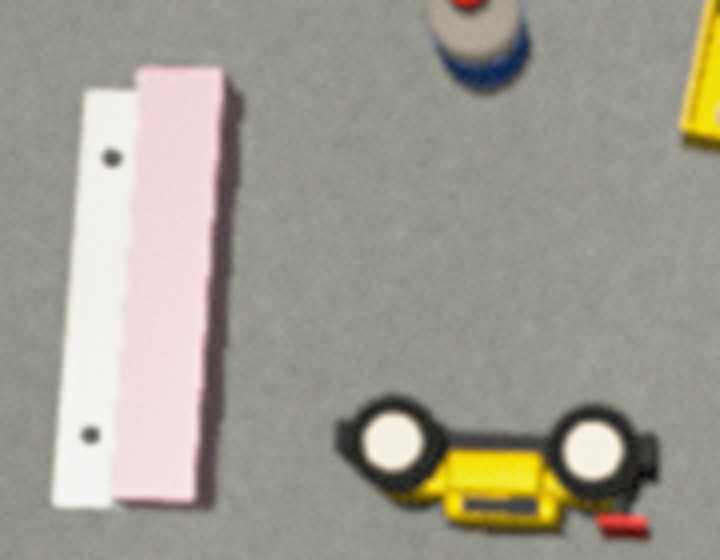

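The crop confirms the choice: the yellow car with white hubs and black tyres is at crop (395,440) and (592,450), roof side down (towards the robot). The stop is at its left, and its face is nearly square to the car's heading (88.8° against 89.3°).

```bash
python3 -m creep '[[0,0,0,-1,0.75],[0,0,0,-1,0.75],[0,0,0,-1,0.75],[0,0,0,-0.66,0.75]]' && python3 -m creep '[[-0.43,-1,0,0,0.75],[-0.43,-1,0,0,0.75],[-0.43,-1,0,0,0.75],[-0.43,-1,0,0,0.75],[-0.43,-1,0,0,0.75],[-0.43,-1,0,0,0.75],[-0.43,-1,0,0,0.75],[-0.43,-1,0,0,0.75],[-0.43,-1,0,0,0.75],[-0.43,-1,0,0,0.75],[-0.43,-1,0,0,0.75],[-0.43,-1,0,0,0.75],[-0.43,-1,0,0,0.75],[-0.43,-1,0,0,0.75],[-0.43,-1,0,0,0.75],[-0.43,-1,0,0,0.75],[-0.43,-1,0,0,0.75],[-0.43,-1,0,0,0.75],[-0.43,-1,0,0,0.75],[-0.43,-1,0,0,0.75]]'
python3 - <<'E'
from h import *
o=bot.get_obs();print(o["ee_pos"],R.from_rotvec(o["orientation"]).as_matrix(),o["clock"],o["finger_gap"])
E
```

```text
clock: 1.45
ee_pos: [0.2038, 0.6172, 0.2146]
orientation: [0.004, -3.142, 0.0]
contact_force: [0.0, -0.2, -0.3]
finger_gap: 0.636
gripper_force: 0.0
clock: 3.95
ee_pos: [0.4194, 0.1165, 0.2149]
orientation: [-0.001, 3.141, 0.0]
contact_force: [0.5, 0.6, 0.1]
finger_gap: 0.251
gripper_force: 0.0
[0.4194 0.1165 0.2149] [[-1.     -0.0005  0.0006]
 [-0.0005  1.      0.0001]
 [-0.0006  0.0001 -1.    ]] 3.95 0.251365194015789
```

```bash
python3 -m creep '[[0,-0.82,0.5,0,0.75],[0,0,0.9,0,0.75],[0,0,1,0,0.75],[0,0,1,0,0.75],[0,0,1,0,0.75],[0,0,0.8,0,0.75],[0,0,0,0,0.75]]'
python3 - <<'E'
from h import *
a=bot.snapshot("side");save(a,"s1.png",(270,150,470,350),3)
E
```

```text
clock: 4.82
ee_pos: [0.4176, 0.0967, 0.0831]
orientation: [0.001, -3.138, 0.001]
contact_force: [0.5, 0.3, 1.1]
finger_gap: 0.249
gripper_force: 0.0
```

View pics/s1.png

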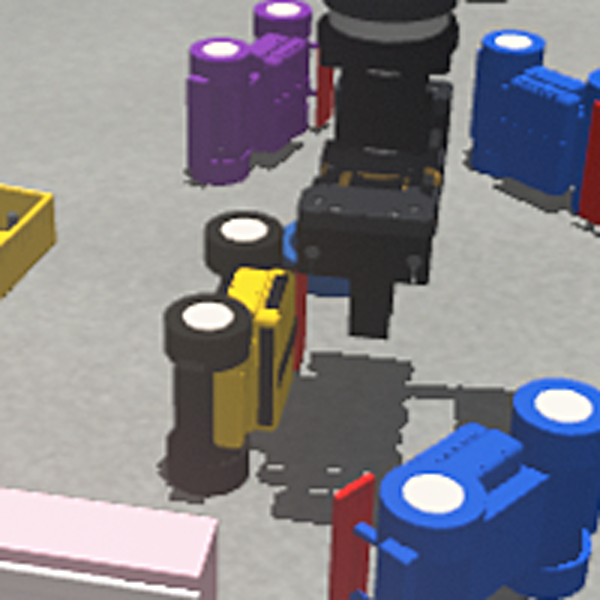

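The picture shows the shut fingers at crop (370,320), clear of the roof at (280,350). Starting the push.

```bash
python3 -m creep '[[-0.5,0,0,0,0.75],[-0.5,0,0,0,0.75],[-0.3,0,0,0,0.75],[-0.2,0,0,0,0.75],[-0.2,0,0,0,0.75],[-0.2,0,0,0,0.75],[-0.2,0,0,0,0.75],[-0.2,0,0,0,0.75]]'
python3 - <<'E'
from h import *
a=bot.snapshot("side");save(a,"s2.png",(270,150,470,350),3)
E
```

```text
clock: 5.88
ee_pos: [0.4771, 0.0969, 0.0848]
orientation: [-0.001, 3.141, 0.0]
contact_force: [-2.0, 0.4, 2.5]
finger_gap: 0.251
gripper_force: 1.1
```

View pics/s2.png

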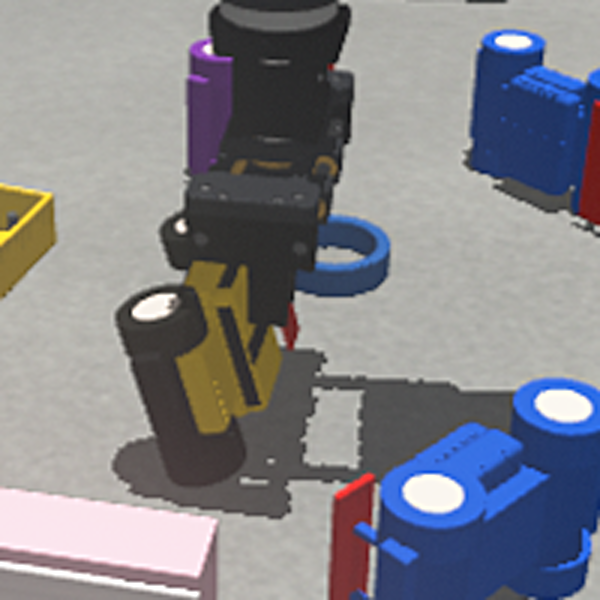

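The car is tilting cleanly about its lower tyres, by about 15° (front hub at crop (155,305)). I'll continue slowly until it drops.

```bash
python3 -m creep '[[-0.2,0,0,0,0.75],[-0.2,0,0,0,0.75],[-0.2,0,0,0,0.75],[-0.15,0,0,0,0.75],[0,0,0,0,0.75],[0,0,0,0,0.75],[0,0,0,0,0.75]]'
python3 - <<'E'
from h import *
b=bot.snapshot("side");a=bot.snapshot("top")
for c in("top","side"):
  for n in("car_mid","car_roof","car_nose","car_tail"):
    print(c,n,[(np.round(d["at"],3),round(d["p"],2)) for d in bot.place_of(c,n) if abs(d["at"][0]-.57)<.1 and -.1<d["at"][1]<.25])
E
```

```text
clock: 6.8
ee_pos: [0.4952, 0.0969, 0.0846]
orientation: [0.001, -3.142, -0.0]
contact_force: [0.4, 0.2, 0.3]
finger_gap: 0.25
gripper_force: 0.0
top car_mid [(array([0.582, 0.098, 0.027]), 0.85)]
top car_roof [(array([0.584, 0.092, 0.06 ]), 0.86), (array([0.582, 0.012, 0.027]), 0.26)]
top car_nose [(array([0.586, 0.179, 0.024]), 0.65)]
top car_tail []
side car_mid [(array([0.582, 0.097, 0.026]), 0.91)]
side car_roof [(array([0.585, 0.092, 0.065]), 0.65)]
side car_nose [(array([0.587, 0.183, 0.025]), 0.78)]
side car_tail [(array([0.577, 0.009, 0.026]), 0.59)]
```

The car dropped onto its wheels: mid (0.582, 0.098), z 0.026. Now I'll rise and move behind the tail, then turn.

```bash
python3 -m creep '[[0,0,-1,0,0.5],[0,0,-1,0,0.5],[0,0,-1,0,0.5],[-0.58,-0.92,0,0,0.5],[-0.58,-0.92,0,0,0.5],[-0.58,-0.92,0,0,0.5],[-0.58,-0.92,0,0,0.5],[-0.58,-0.92,0,0,0.5],[-0.58,-0.92,0,0,0.5],[0,0,0,0,0.5]]'
python3 - <<'E'
from h import *
a=bot.snapshot("top");b=bot.snapshot("side");save(a,"t3.png",(130,150,350,315),3.6)
print(bot.get_obs()["joint_positions"])
for c in("top","side"):
  for n in("car_mid","car_roof","car_nose","car_tail"):
    print(c,n,[(np.round(d["at"],3),round(d["p"],2)) for d in bot.place_of(c,n) if abs(d["at"][0]-.57)<.1 and -.1<d["at"][1]<.25])
E
```

```text
clock: 8.55
ee_pos: [0.5831, -0.0424, 0.1596]
orientation: [-0.002, -3.142, -0.0]
contact_force: [-0.7, 0.1, 0.2]
finger_gap: 0.502
gripper_force: 0.0
[-0.1625  0.0202  1.8546  0.0004  1.2677 -1.7335]
top car_mid [(array([0.583, 0.095, 0.026]), 0.58)]
top car_roof []
top car_nose [(array([0.584, 0.18 , 0.024]), 0.8)]
top car_tail []
side car_mid [(array([0.583, 0.096, 0.024]), 0.72)]
side car_roof [(array([0.588, 0.093, 0.062]), 0.87)]
side car_nose [(array([0.586, 0.18 , 0.026]), 0.89)]
side car_tail [(array([0.581, 0.01 , 0.025]), 0.87)]
```

View pics/t3.png

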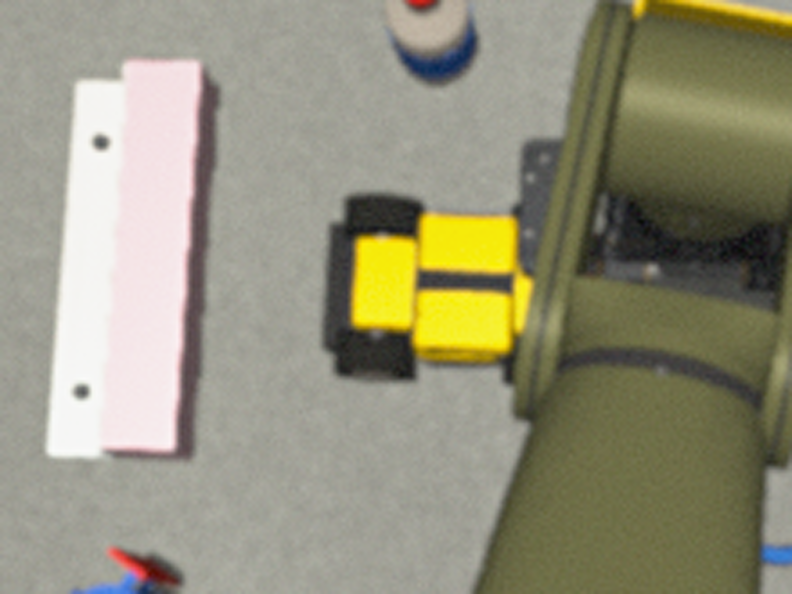

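The picture shows the car standing on its wheels, nose at crop (340,285), facing the foam face at (185,260) almost squarely. Next I'll twist +90° (q6 goes towards 0) and lower behind the tail.

```bash
python3 -m creep '[[0,0,0,1,0.5],[0,0,0,1,0.5],[0,0,0,1,0.5],[0,0,0,1,0.5],[0,0,0,1,0.5],[0,0,0,1,0.5],[0,0,0,1,0.5],[0,0,0,1,0.5],[0,0,0,1,0.5],[0,0,0,1,0.5],[0,0,0,1,0.5],[0,0,0,1,0.5],[0,0,0,1,0.5],[0,0,0,1,0.5],[0,0,0,1,0.5],[0,0,0,1,0.5],[0,0,0,1,0.5],[0,0,0,1,0.5],[0,0,0,0.14,0.5]]' && python3 -m creep '[[0,0,1,0,0.5],[0,0,1,0,0.5],[0,0,1,0,0.5],[0,0,1,0,0.5],[0,0,1,0,0.5],[0,0,0.6,0,0.5],[0,0,0,0,0.5]]'
python3 - <<'E'
from h import *
o=bot.get_obs();print(R.from_rotvec(o["orientation"]).as_matrix())
E
```

```text
clock: 11.42
ee_pos: [0.5823, -0.0409, 0.1597]
orientation: [2.234, 2.209, 0.0]
contact_force: [-0.3, -0.6, -0.4]
finger_gap: 0.5
gripper_force: 0.0
clock: 12.3
ee_pos: [0.5815, -0.0409, 0.0185]
orientation: [-2.232, -2.208, 0.002]
contact_force: [-0.4, 0.1, -0.6]
finger_gap: 0.503
gripper_force: 0.0
[[ 0.0111  0.9999 -0.0024]
 [ 0.9999 -0.0111  0.0004]
 [ 0.0004 -0.0024 -1.    ]]
```

```bash
python3 -m creep '[[0.5,0,0,0,0.5],[0.5,0,0,0,0.5],[0.3,0,0,0,0.5],[0.25,0,0,0,0.5],[0.25,0,0,0,0.5],[0.25,0,0,0,0.5],[0.25,0,0,0,0.5],[0.25,0,0,0,0.5],[0.25,0,0,0,0.5],[0.25,0,0,0,0.5],[0.25,0,0,0,0.5],[0.25,0,0,0,0.5],[0.25,0,0,0,0.5],[0.25,0,0,0,0.5],[0,0,0,0,0.5]]'
python3 - <<'E'
from h import *
a=bot.snapshot("top");b=bot.snapshot("side");save(a,"t4.png",(130,150,350,315),3.6)
for c in("top","side"):
  for n in("car_mid","car_nose","car_tail"):
    print(c,n,[(np.round(d["at"],3),round(d["p"],2)) for d in bot.place_of(c,n) if abs(d["at"][0]-.57)<.1 and -.1<d["at"][1]<.3])
E
```

```text
clock: 14.18
ee_pos: [0.5838, 0.0607, 0.0199]
orientation: [-2.234, -2.209, -0.001]
contact_force: [1.0, -2.3, 1.9]
finger_gap: 0.496
gripper_force: 1.0
top car_mid [(array([0.583, 0.157, 0.025]), 0.62)]
top car_nose [(array([0.584, 0.243, 0.03 ]), 0.73)]
top car_tail []
side car_mid [(array([0.581, 0.157, 0.024]), 0.84)]
side car_nose [(array([0.588, 0.244, 0.027]), 0.91)]
side car_tail [(array([0.579, 0.074, 0.024]), 0.93)]
```

View pics/t4.png

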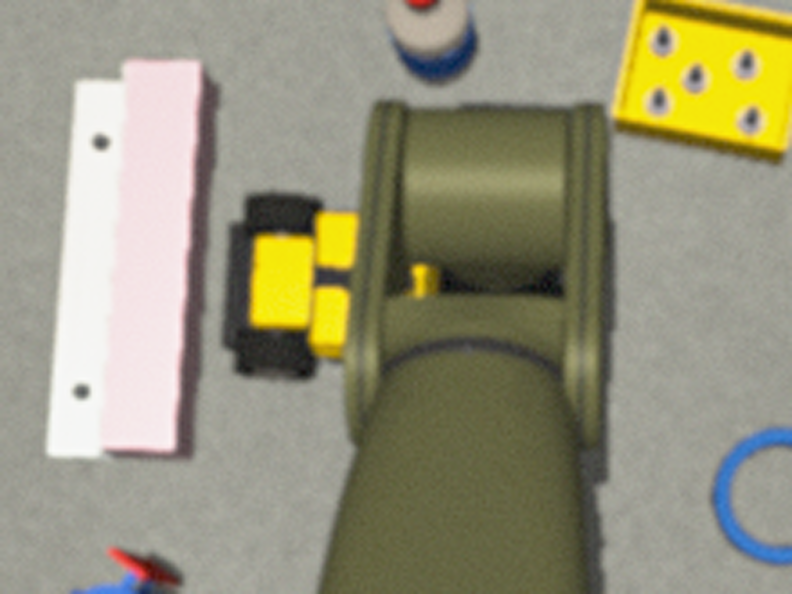

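Square, with roughly 17 mm still to go (nose at crop x≈232, parallel to the foam edge).

```bash
python3 -m creep '[[0.12,0,0,0,0.5],[0.12,0,0,0,0.5],[0.12,0,0,0,0.5],[0.12,0,0,0,0.5],[0.12,0,0,0,0.5]]'; python3 -m creep '[[0.06,0,0,0,0.5],[0.06,0,0,0,0.5]]'
```

```text
clock: 15.2
ee_pos: [0.5836, 0.0754, 0.0195]
orientation: [-2.234, -2.208, 0.0]
contact_force: [0.6, -2.7, -2.1]
finger_gap: 0.499
gripper_force: 1.2
clock: 15.45
ee_pos: [0.5837, 0.0783, 0.0196]
orientation: [-2.234, -2.209, 0.0]
contact_force: [0.1, -1.9, -1.8]
finger_gap: 0.502
gripper_force: 1.2
```

```bash
for i in 1; do python3 -m creep '[[0.06,0,0,0,0.5],[0,0,0,0,0.5]]'|sed -n 2,4p; python3 -m creep '[[0.06,0,0,0,0.5],[0,0,0,0,0.5]]'|sed -n 2,4p; python3 -m creep '[[0.06,0,0,0,0.5],[0,0,0,0,0.5]]'|sed -n 2,4p; done
```

```text
ee_pos: [0.5837, 0.0787, 0.0196]
orientation: [2.233, 2.208, -0.003]
contact_force: [-0.7, -5.8, -0.6]
ee_pos: [0.5836, 0.0788, 0.0196]
orientation: [2.232, 2.207, -0.006]
contact_force: [-0.6, -10.5, -0.5]
ee_pos: [0.5836, 0.0789, 0.0196]
orientation: [2.23, 2.207, -0.009]
contact_force: [-1.0, -14.8, -0.3]
```

The nose is firmly against the foam. I'll back away straight and rise.

```bash
python3 -m creep '[[-0.08,0,0,0,0.5],[-0.08,0,0,0,0.5],[-0.2,0,0,0,0.5],[-0.5,0,0,0,0.5],[-1,0,0,0,0.5],[-1,0,0,0,0.5],[-1,0,-0.5,0,0.5],[-1,0,-1,0,0.5],[-1,0,-1,0,0.5],[-1,0,-1,0,0.5],[-1,0,-1,0,0.5],[-1,0,-1,0,0.5],[0,0,0,0,0.5],[0,0,0,0,0.5]]'
python3 - <<'E'
from h import *
a=bot.snapshot("top");b=bot.snapshot("side")
ca=a["image"][150:315,130:350];cb=b["image"][180:400,170:463]
cv2.imwrite("pics/f.png",np.hstack([cv2.resize(ca,(400,300)),cv2.resize(cb,(400,300))])[:,:,::-1])
for c in("top","side"):
  for n in("car_mid","car_nose","car_tail","bin","bottle","tape"):
    print(c,n,[(np.round(d["at"],3),round(d["p"],2)) for d in bot.place_of(c,n) if d["at"][0]>.44 and -.15<d["at"][1]<.3])
E
```

```text
clock: 17.95
ee_pos: [0.5807, -0.1384, 0.1563]
orientation: [-2.234, -2.207, 0.0]
contact_force: [0.4, 0.4, -1.2]
finger_gap: 0.503
gripper_force: 0.0
top car_mid [(array([0.583, 0.176, 0.022]), 0.97), (array([0.602, 0.255, 0.03 ]), 0.46)]
top car_nose [(array([0.586, 0.257, 0.026]), 0.76)]
top car_tail [(array([0.58 , 0.092, 0.025]), 0.78)]
top bin [(array([ 0.721, -0.058, -0.001]), 0.98)]
top bottle [(array([0.749, 0.123, 0.   ]), 0.94)]
top tape []
side car_mid [(array([0.582, 0.176, 0.024]), 0.84)]
side car_nose []
side car_tail [(array([0.581, 0.087, 0.024]), 0.89)]
side bin []
side bottle [(array([ 0.75 ,  0.116, -0.   ]), 0.56)]
side tape [(array([ 0.461, -0.104, -0.002]), 0.88)]
```

View pics/f.png

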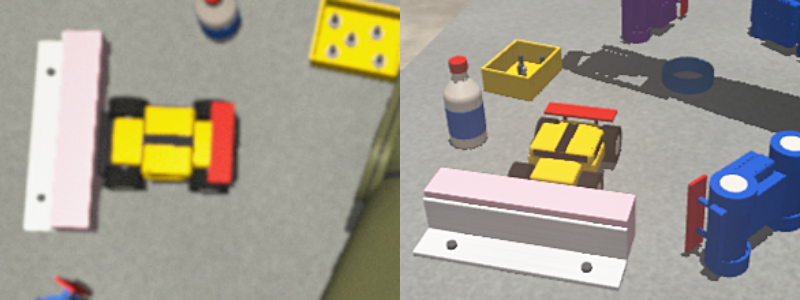

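The picture shows the car on its wheels with its nose flush against the foam at (105,150). The bin, bottle and tape are where they were.

```bash
python3 -c "
from station import bot
print(bot.hand_in())"
```

```text
the job is handed in; nothing more can be done
None
```

The yellow car is back on its four wheels with its nose square against the pink stop, the bin, bottle and tape roll were left where they were, and the job was handed in at about 18 s on the clock (no verdict was returned).

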